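# Start the cruet's screw lid by turning back to the drop, then screw it home

## Robot

A 6-joint arm with a two-finger parallel gripper is mounted at the origin on the work surface. World frame = base frame: x ahead of the robot, y to its left, z up, the work surface at z = 0. Lengths are in m, angles in degrees, forces in N, time in s.
With the tool pointing down it reaches from about 0.35 to 0.875 m from the base axis. Payload 4.2 kg.
Tool frame: the origin (TCP) lies midway between the tips of the shut fingers; the grasp point (between the pads) lies r.grasp_offset behind it (r.grasp_offset is the distance from the TCP to the grasp point, in m); z points along the fingers, y is the direction in which the jaws open and shut (so a half turn about z gives the same grasp; the last joint's range is limited). The gripper opens to 87 mm and grips with 3 to 60 N. Pads are 19 mm wide; open, the fingers measure 117 mm over their backs; the gripper's body (75 mm by 190 mm) begins 51 mm behind the grasp point.
Start: joints at [88.499, 22.042, 0.453, 0, -68.411, -14.817], TCP at [0.176, 0.6, 0.223] pointing down, gripper open.
Joint ranges: [-179.83, 179.83], [-69.29, 118.12], [-61.27, 80.66], [-181.25, 117.63], [-171.15, -9.14], [-177.46, 177.46]. Speed limits (degrees/s): [159.86, 159.86, 180, 180, 180, 180].

## Interface

Orientations are given as a 3x3 rotation matrix whose columns are the frame's x, y, z axes.
In Python, from station import sense, optics, r gives the robot as it stands. The module is installed in compiled form; this text tells all that it offers.
- The arm moves only by the tool servo_tool, never from a script. Its argument "deltas" is a list of rows, each an object with "slide": the shift along the tool's x, y, z in units of 25 mm (1.0 is 25 mm), a list of three; "spin": the turn about the tool's z in units of 8 degrees (1.0 is 8 degrees). A call has 1 to 10 rows; each row shifts and turns the pose as measured when the row begins, along the tool's axes as they then stand; what a row does not reach is not made up. A row lasts 1/10 s, in which the tool goes at most 50 mm and 8.59 degrees, less where a joint would pass 70% of its speed; a pose out of reach is approached as far as the arm can. A call is refused whole if a number of a shift passes 1 or a number of a turn 1, either way. A call with a gripper value outside its range is refused whole. "gripper" is the closure in counts, from 0 (fully open) to 255 (shut), set as the call begins (left out, the last holds). The fingers move at their own pace and stop on an object; the grip force is fixed at half the most. Time passes only in rows, so rows that do not move let the fingers close. It gives the time, the measured TCP pose, the force and the opening at its end, in the units of the state.
- sense(): the state, without advancing time (a new reading comes with each control period).
- optics.capture(name): name is "side" or "top" or "wrist"; returns a dict with "frame" (400x640x3 uint8, red, green, blue), "camera_matrix" (3x3 intrinsics, pixels), "k1" (the pictures are not rectified: a ray, as slopes to the right and down, at radius r is drawn at 1 + k1 r^2 times it, then the intrinsics apply), "eye" and "rotation" of the camera in the world. Camera axes: x right, y down, z forward; pixel columns grow to the right and rows downward; lengths in m; the calibration is good to about 2 mm. A picture is of the moment at which its call begins. There is no depth.
- r.finish_job(): hands the job in, once; it reports no verdict.
The state is a dict: "time_s": time; "joints": joint angles; "joint_velocities": joint speeds; "effort": joint torques, N m; "tcp_pos": TCP position; "ee_rot": TCP orientation; "wrist_force": force on the tool from outside, world axes, zero at the start; "moment": the same for the moment, N m; "gripper_width": opening from 0.0 (shut) to 1.0 (fully open).
Only numpy, scipy, OpenCV 4.12 (cv2) and the standard library are available. Lean on these libraries where they do the work, as an engineer would, in place of code of your own. Each camera call takes 0.05 s, during which the arm holds its last target.

## Task

Put the steel screw lid from the yellow plate onto the neck of the glass cruet standing in the frosted tray, and screw it fully home by its thumb grip. Press only lightly: turn it backward (anticlockwise from above) until you feel it drop a step, then forward (clockwise) to the stop, and let go. Leave the other things where they are.

Things in the scene. Friction and masses are not known exactly. Their poses are not given: they have to be found in the camera images.
- lid_grip (a point): Loose steel screw lid, upright on the plate: round cap 42 mm across, 25 mm tall, open below; on its roof an upright flat thumb grip 34 mm long (lid x), 12 mm thick (lid y), 34 mm tall. About 130 g. This point: on its axis in the grip, 48 mm above the lower rim, 23 above the roof, 11 below the grip's top; z up. Take it by the grip's flat sides.
- lid_rim (a point): Centre of the lid's open lower rim. Inside, just above the rim, three lugs 2 mm wide and 3.2 mm tall, 120 degrees apart, stick inwards and leave a passage 28 mm wide. The hinge barrel on the cap's edge belongs to its flap, which stays closed.
- neck_tip (a point): Centre of the top of the cruet's upright glass neck, 119 mm above the work surface. The neck is 26 mm thick; its top tapers to 17 mm over 4 mm, so a lid a few mm off centre slides on.
- thread (a point): On the neck's axis, 7 mm below its tip, level with the top of its thread: right-handed, 34 mm across, 17 mm rise per turn, three sloping ridges of 93 degrees, each ending below at a stop 7 degrees wide that stands 2 mm above this level, then an open gap (20 degrees) before the next. Where round the neck the gaps lie differs each time and no listed pose tells it.
- thread_gap (a point): On the neck's axis: where lid_grip is once the lid has dropped into the gaps (32 mm above neck_tip). Set on, the lid usually rides on the ridges, 4 to 10 mm higher; clockwise it then jams on a stop. Turned anticlockwise (from above, up to about 110 degrees) under a push of about 5 N it climbs, then drops up to 8 mm to here; soon after, a stop ends that turn.
- home (a point): On the neck's axis: where lid_grip is when the lid is fully home (28 mm above neck_tip). From the gaps the lid turns clockwise, sinking 4 mm under the ridges, about 90 to 100 degrees to a firm stop.
- tray: Fixed frosted tray 200 x 130 x 45 mm, long along its x, origin under its centre. The cruet (greenish glass, body 66 mm across) stands in a rubber-lined seat at the tray's -x end, 45 mm from the centre. The seat holds the cruet; it slips round only if turned with more than about 0.4 N m.
- plate: Yellow melamine plate 180 mm across, 18 mm tall, loose, origin under its centre; its flat inner floor is 5 mm above the work surface and the lid and a chopstick rest stand on it.
- spice_jar: small glass spice jar, 42 mm across, 75 mm tall, standing in the other half of the tray; leave it; origin at the centre of its underside
- chopstick_rest: white chopstick rest 50 x 16 x 12 mm lying on the plate beside the lid; leave it; origin under its centre
- spoon_big: steel measuring spoon 140 mm long lying on the far part of the surface; leave it
- spoon_small: steel measuring spoon 110 mm long lying on the far part of the surface; leave it
- teacup: teacup 72 mm across, 65 mm tall, at the left; leave it; origin under its centre
- soy_bottle: brown glass bottle 60 mm across, 160 mm tall, far left; leave it; origin under its centre
- tea_can: can 72 mm across, 100 mm tall, far right; leave it; origin under its centre
There are look-alikes about, which are no part of the job. Leave any purple or turquoise look-alike of the part that bears lid_grip alone.

How it is judged (in metres and radians):
On the way:
1. the lid is set upright over the cruet's neck, resting on its thread (horizontal distance between lid_grip and neck_tip below 0.005 m and z of lid_grip in the frame of neck_tip below 0.043 m and angle between lid_grip's own z axis and vertical below 0.15 rad), for 0.1 s.
At the end, for the whole second after the job is handed in: The lid is on the cruet's neck, screwed fully home (its grip point no more than 29 mm above the neck's tip, where 28 mm is home), upright within 0.06 rad, within 4 mm of the neck's axis, and at rest (z of lid_grip in the frame of neck_tip below 0.029 m and horizontal distance between lid_grip and neck_tip below 0.004 m and angle between lid_grip's own z axis and vertical below 0.06 rad and linear speed of lid below 0.01 m/s); the robot touches nothing.
It fails at once if the lid is pressed or pulled on the cruet with more than 45 N, all contacts added up (contact force between lid and tray above 45 N).
It fails at once if a bystander is moved by more than 30 mm (distance of any of spice_jar, chopstick_rest, spoon_big, spoon_small, teacup, soy_bottle, tea_can from where it was at the start of the episode above 0.03 m).
It fails at once if the plate is moved by more than 40 mm (distance of plate from where it was at the start of the episode above 0.04 m).
It also fails if it takes over 72 s, if anything falls off the work surface, if the arm or the gripper's body presses on something with over 40 N, if the wrist force passes 120 N, or if a joint passes its speed limit or range.

## Working session

There is one attempt and no reset: what is moved stays moved. The work goes in short steps, Python scripts to look and compute and a tool call to move; the robot and the scene stay as the last step left them, time stands still between calls to the robot, and variables do not carry over. Pictures are saved under pics/ and viewed, and the job is handed in when it is done.

Besides the shell and the picture viewer there is one more tool, called after ">>>" in YAML: its name, and indented under it one key for each argument. servo_tool: Moves the arm, as the interface text tells. Its arguments: {"type":"object","properties":{"deltas":{"type":"array"},"gripper":{"type":"number"}},"required":["deltas"]}

```bash
mkdir -p pics; cat > h.py <<'E'
import numpy as np, cv2
from station import sense, optics, r
def cap(name,fn):
    c=optics.capture(name); cv2.imwrite('pics/'+fn,c['frame'][:,:,::-1]); return c
def ray(c,u,v):
    K=np.array(c['camera_matrix']); xd=(u-K[0,2])/K[0,0]; yd=(v-K[1,2])/K[1,1]
    x,y=xd,yd
    for _ in range(20):
        s=1+c['k1']*(x*x+y*y); x,y=xd/s,yd/s
    d=np.array(c['rotation'])@np.array([x,y,1.]); return np.array(c['eye']),d/np.linalg.norm(d)
def onz(c,u,v,z):
    e,d=ray(c,u,v); return e+d*(z-e[2])/d[2]
def proj(c,p):
    q=np.array(c['rotation']).T@(np.array(p)-np.array(c['eye'])); x,y=q[:2]/q[2]; s=1+c['k1']*(x*x+y*y)
    K=np.array(c['camera_matrix']); return K[0,0]*x*s+K[0,2],K[1,1]*y*s+K[1,2]
E
python3 - <<'E'
from h import *
for n in ['side','top','wrist']:
    c=cap(n,n+'0.png'); print(n,np.round(c['eye'],3),np.round(c['rotation'],3).tolist(),c['k1'],np.array(c['camera_matrix']).tolist())
print(sense(), r.grasp_offset)
E
```

```text
side [0.559 0.796 0.915] [[-0.998, -0.055, 0.038], [-0.066, 0.728, -0.683], [0.01, -0.684, -0.73]] 0.022325784970178803 [[410.38675176971714, 0.0, 316.98776241218445], [0.0, 410.38675176971714, 197.36066631685233], [0.0, 0.0, 1.0]]
top [0.473 0.053 1.318] [[-0.026, -0.994, 0.107], [-1.0, 0.026, -0.0], [-0.002, -0.107, -0.994]] 0.04309709534102521 [[456.2581949824148, 0.0, 318.0014087891304], [0.0, 456.2581949824148, 200.20736436498697], [0.0, 0.0, 1.0]]
wrist [0.25  0.577 0.384] [[-0.281, -0.921, -0.272], [-0.96, 0.269, 0.078], [0.001, 0.283, -0.959]] -0.0013843757767234212 [[278.23685442826053, 0.0, 323.40626920294363], [0.0, 278.23685442826053, 201.4031779961736], [0.0, 0.0, 1.0]]
{'time_s': 0.15, 'joints': array([ 8.84969964e+01,  2.20792506e+01,  3.99901202e-01, -2.05599594e-02,
       -6.84108963e+01, -1.48145232e+01]), 'joint_velocities': array([-0.08934811, -0.10782119,  0.3207668 ,  0.10513771, -0.0851406 ,
       -0.03945444]), 'effort': array([-3.36109611e-05, -3.91052914e+01,  1.87584740e+01,  4.22230214e+00,
        1.23199823e-02, -1.41881242e-04]), 'tcp_pos': array([0.17548007, 0.59940345, 0.22174015]), 'ee_rot': array([[ 9.59682228e-01, -2.81086964e-01, -3.74863205e-04],
       [-2.81087202e-01, -9.59680954e-01, -1.56576778e-03],
       [ 8.03678347e-05,  1.60800876e-03, -9.99998704e-01]]), 'wrist_force': array([ 0.08608973,  0.31781396, -0.08323397]), 'moment': array([ 0.08435437,  0.00528295, -0.04772029]), 'gripper_width': 1.0047128782629944} 0.0187
```

View pics/side0.png

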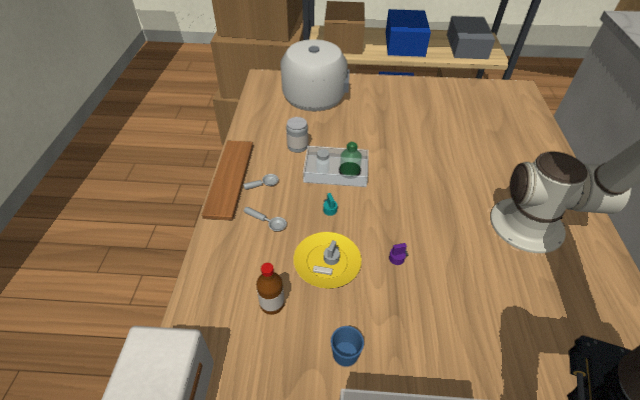

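View pics/top0.png

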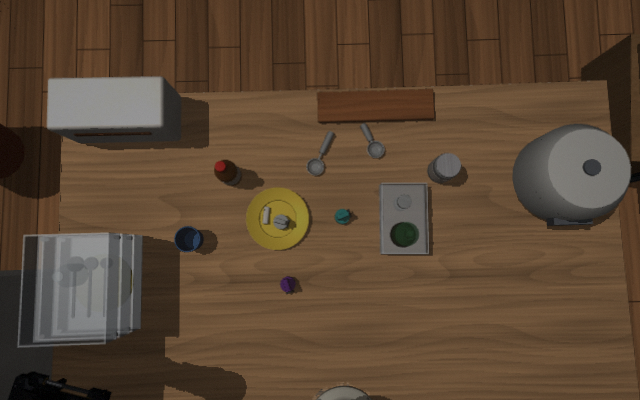

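View pics/wrist0.png

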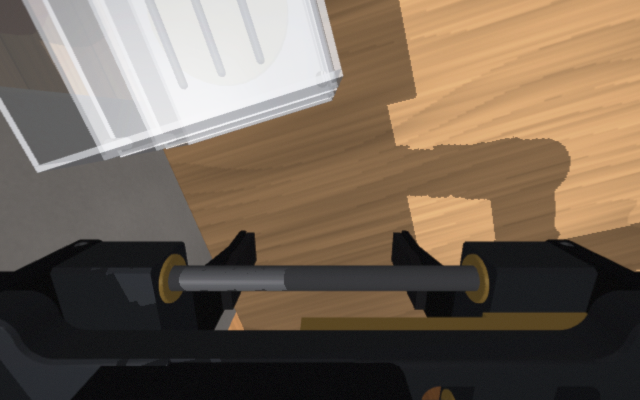

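The lid is on the yellow plate at about (282,222) in the top view and (332,255) in the side view. The cruet is at about (404,234) top and (350,150) side. I'll zoom in on both.

```bash
python3 - <<'E'
from h import *
s=cv2.imread('pics/side0.png');t=cv2.imread('pics/top0.png')
a=cv2.resize(s[230:290,290:370],(400,300),interpolation=cv2.INTER_CUBIC)
b=cv2.resize(s[135:195,295:375],(400,300),interpolation=cv2.INTER_CUBIC)
c=cv2.resize(t[190:250,240:320],(400,300),interpolation=cv2.INTER_CUBIC)
d=cv2.resize(t[190:250,365:445],(400,300),interpolation=cv2.INTER_CUBIC)
cv2.imwrite('pics/z0.png',cv2.convertScaleAbs(np.vstack([np.hstack([a,b]),np.hstack([c,d])]),alpha=1.3,beta=10))
E
```

```text
(no output)
```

View pics/z0.png

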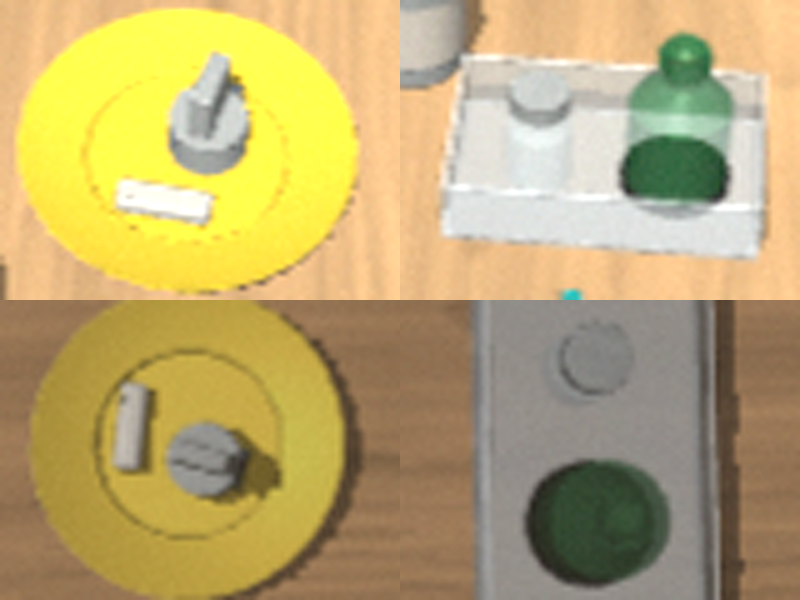

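```bash
python3 - <<'E'
from h import *
t=optics.capture('top'); s=optics.capture('side')
print('lid top', onz(t,240+207/5,190+162/5,.064), 'grip ends',onz(t,240+170/5,190+155/5,.064),onz(t,240+243/5,190+170/5,.064))
# side grip top centre ~ (217,60)
print('side grip top', onz(s,290+217/5,230+62/5,.064))
print('plate', onz(t,240+188/5,190+150/5,.018))
print('neck side', onz(s,295+(685-400)/5,135+38/5,.119),'top',onz(t,365+(632-400)/5,190+220/5,.119))
print('jar',onz(t,365+(595-400)/5,190+57/5,.075))
for n in [(.475,-.1,0.119),(.475,-.1,0.0)]: print(proj(t,n))
E
```

```text
lid top [0.54926619 0.15514969 0.064     ] grip ends [0.55365205 0.17542595 0.064     ] [0.54434869 0.13544174 0.064     ]
side grip top [0.55094168 0.15561315 0.064     ]
plate [0.55918935 0.16959938 0.018     ]
neck side [ 0.50957322 -0.18419232  0.119     ] top [ 0.50686081 -0.18902949  0.119     ]
jar [ 0.59744385 -0.18205797  0.075     ]
(np.float64(377.8177737996287), np.float64(247.0781787675353))
(np.float64(372.51398377866997), np.float64(247.27383701033884))
```

>>> servo_tool:
  deltas:
    - {"slide": [0.95, 0.65, 0], "spin": 0}
    - {"slide": [0.95, 0.65, 0], "spin": 0}
    - {"slide": [0.95, 0.65, 0], "spin": 0}
    - {"slide": [0.95, 0.65, 0], "spin": 0}
    - {"slide": [0.95, 0.65, 0], "spin": 0}
    - {"slide": [0.95, 0.65, 0], "spin": 0}
    - {"slide": [0.95, 0.65, 0], "spin": 0}
    - {"slide": [0.95, 0.65, 0], "spin": 0}
    - {"slide": [0.95, 0.65, 0], "spin": 0}
    - {"slide": [0.95, 0.65, 0], "spin": 0}
  gripper: 0

```text
time_s: 1.25
tcp_pos: [0.3618, 0.3707, 0.2204]
ee_rot: [[0.961, -0.275, -0.001], [-0.275, -0.961, -0.003], [-0.0, 0.003, -1.0]]
wrist_force: [-0.4, 0.1, 0.3]
gripper_width: 0.998
```

>>> servo_tool:
  deltas:
    - {"slide": [0.96, 0.62, 0]}
    - {"slide": [0.96, 0.62, 0]}
    - {"slide": [0.96, 0.62, 0]}
    - {"slide": [0.96, 0.62, 0]}
    - {"slide": [0.96, 0.62, 0]}
    - {"slide": [0.96, 0.62, 0]}
    - {"slide": [0.96, 0.62, 0]}
    - {"slide": [0.96, 0.62, 0]}
    - {"slide": [0.9, 0.6, 0]}
    - {"slide": [0.9, 0.6, 0]}

```text
invalid input
```

>>> servo_tool:
  deltas:
    - {"slide": [0, 0, 0], "spin": 1}
    - {"slide": [0, 0, 0], "spin": 1}
    - {"slide": [0, 0, 0], "spin": 1}
    - {"slide": [0, 0, 0], "spin": 1}
    - {"slide": [0, 0, 0], "spin": 1}
    - {"slide": [0, 0, 0], "spin": 1}
    - {"slide": [0, 0, 0], "spin": 1}
    - {"slide": [0, 0, 0], "spin": 1}
    - {"slide": [0, 0, 0], "spin": 1}
    - {"slide": [0, 0, 0], "spin": 1}

```text
time_s: 2.25
tcp_pos: [0.3635, 0.3658, 0.2201]
ee_rot: [[-0.167, -0.986, -0.002], [-0.986, 0.167, -0.003], [0.004, 0.002, -1.0]]
wrist_force: [0.2, 0.1, -0.5]
gripper_width: 0.998
```

```bash
python3 - <<'E'
from h import *
c=cap('wrist','w1.png'); s=sense(); print(s['tcp_pos'],s['joints'],proj(c,s['tcp_pos']),proj(c,[.55,.155,.064]),c['eye'])
E
```

```text
[0.36349158 0.36576104 0.22014336] [ 6.32085866e+01  1.16125802e+01 -1.47399981e+01 -4.00767382e-02
 -6.38881800e+01 -7.30575691e+01] (np.float64(323.08378140460275), np.float64(246.26438837855176)) (np.float64(103.77879406587883), np.float64(16.99227115273311)) [0.35076212 0.28956837 0.38286988]
```

View pics/w1.png

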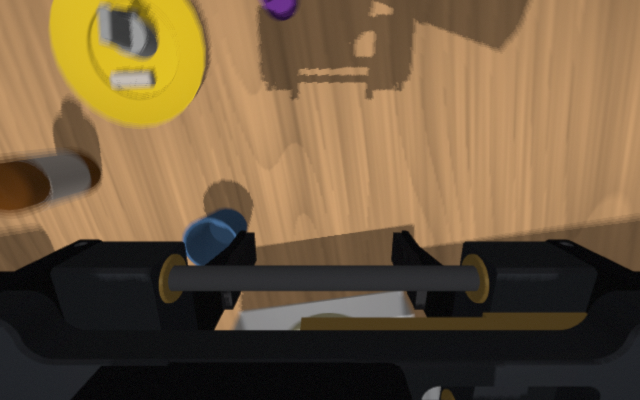

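>>> servo_tool:
  deltas:
    - {"slide": [0.65, -0.97, 0], "spin": 0}
    - {"slide": [0.65, -0.97, 0], "spin": 0}
    - {"slide": [0.65, -0.97, 0], "spin": 0}
    - {"slide": [0.65, -0.97, 0], "spin": 0}
    - {"slide": [0.65, -0.97, 0], "spin": 0}
    - {"slide": [0.65, -0.97, 0], "spin": 0}
    - {"slide": [0.65, -0.97, 0], "spin": 0}
    - {"slide": [0.65, -0.97, 0], "spin": 0}
    - {"slide": [0.65, -0.97, 0], "spin": 0}
    - {"slide": [0, 0, 0], "spin": 0}

```text
time_s: 3.3
tcp_pos: [0.5623, 0.1805, 0.2197]
ee_rot: [[-0.141, -0.99, -0.002], [-0.99, 0.141, -0.003], [0.003, 0.002, -1.0]]
wrist_force: [-0.4, 0.1, 0.1]
gripper_width: 1.002
```

```bash
python3 - <<'E'
from h import *
c=cap('wrist','w2.png'); s=sense(); print(s['tcp_pos'],s['joints'],proj(c,s['tcp_pos']),proj(c,[.55,.155,.064]),c['eye'])
f=c['frame'][:,:,::-1]
u,v=map(int,proj(c,[.55,.155,.05])); 
z=f[max(v-50,0):v+50,u-66:u+66]; cv2.imwrite('pics/w2z.png',cv2.resize(z,None,fx=6,fy=6,interpolation=cv2.INTER_CUBIC)); print(max(v-50,0),u-66)
E
```

```text
[0.56131241 0.18133282 0.21972238] [ 3.36332167e+01  1.88499643e+01 -4.78202188e+00  2.42018660e-02
 -6.65894170e+01 -4.17112694e+01] (np.float64(324.745322678833), np.float64(247.22407612604175)) (np.float64(330.3272955131473), np.float64(165.82764591307145)) [0.55162868 0.10388557 0.38238521]
113 264
```

View pics/w2z.png

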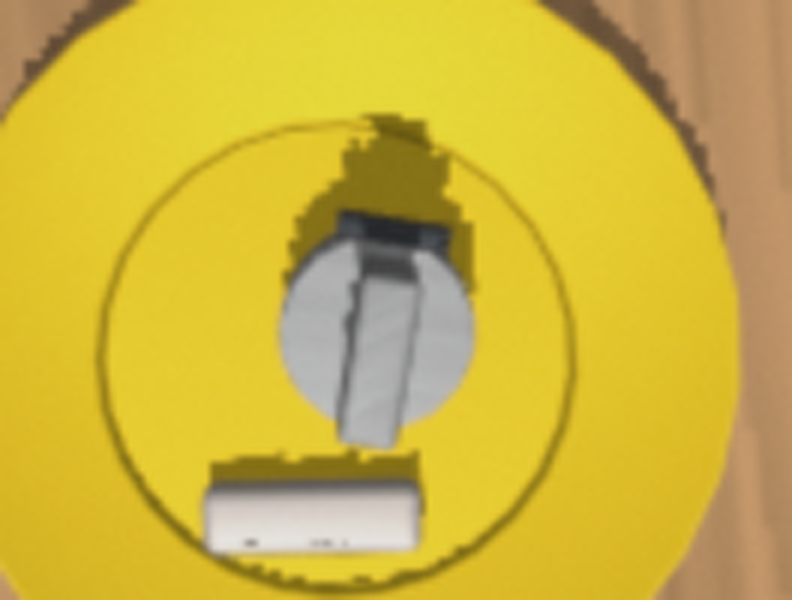

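```bash
python3 - <<'E'
from h import *
c=optics.capture('wrist')
P=lambda x,y,z: onz(c,264+(x-2.5)/6,113+(y-2.5)/6,z)
q=[P(x,y,.064) for x,y in [(362,278),(421,280),(341,438),(395,446)]]
print(np.mean(q,axis=0),[np.round(a,4) for a in q])
d=(q[0]+q[1]-q[2]-q[3])/2; print('len',np.linalg.norm(d),'yaw',np.degrees(np.arctan2(d[1],d[0])))
print('roof',P(377,331,.03),'width',P(475,331,.03)-P(280,331,.03))
s=sense();R=s['ee_rot'];print(s['tcp_pos'],'toolx yaw',np.degrees(np.arctan2(R[1,0],R[0,0])))
print(np.array(R).T@(np.mean(q,axis=0)-s['tcp_pos']))
E
```

```text
[0.55396437 0.16334693 0.064     ] [array([0.5551, 0.1469, 0.064 ]), array([0.544 , 0.1489, 0.064 ]), array([0.5635, 0.1772, 0.064 ]), array([0.5533, 0.1803, 0.064 ])]
len 0.03210054174004851 yaw -105.95563700635343
roof [0.55395718 0.16302328 0.03      ] width [-0.04100653  0.00581657  0.        ]
[0.56057857 0.1820586  0.21982509] toolx yaw -98.0285933007702
[0.01902997 0.0034956  0.1558877 ]
```

>>> servo_tool:
  deltas:
    - {"slide": [0.4, 0.1, 0.5], "spin": 0}
    - {"slide": [0.36, 0.05, 0.5], "spin": 0}
    - {"slide": [0, 0, 0.7], "spin": 1}
    - {"slide": [0, 0, 0.7], "spin": 0}
    - {"slide": [0, 0, 0], "spin": 0}
    - {"slide": [0, 0, 0], "spin": 0}

```text
time_s: 4.0
tcp_pos: [0.5504, 0.168, 0.1602]
ee_rot: [[-0.268, -0.964, -0.001], [-0.964, 0.268, 0.0], [0.0, 0.001, -1.0]]
wrist_force: [0.7, -0.2, 1.4]
gripper_width: 0.998
```

```bash
python3 - <<'E'
from h import *
c=cap('wrist','w3.png'); s=sense(); R=s['ee_rot'];print(s['tcp_pos'],'toolx yaw',np.degrees(np.arctan2(R[1,0],R[0,0])))
u,v=map(int,proj(c,[.554,.163,.05])); print(u,v, R.T@(np.array([.554,.163,.064])-s['tcp_pos']))
f=c['frame'][:,:,::-1]; v0=max(v-50,0)
z=f[v0:v0+100,u-66:u+66]; cv2.imwrite('pics/w3z.png',cv2.resize(z,None,fx=6,fy=6,interpolation=cv2.INTER_CUBIC)); print(v0,u-66)
E
```

```text
[0.55023962 0.16798371 0.16014507] toolx yaw -105.54785862487557
318 195 [ 0.00378268 -0.00507696  0.09613932]
145 252
```

View pics/w3z.png

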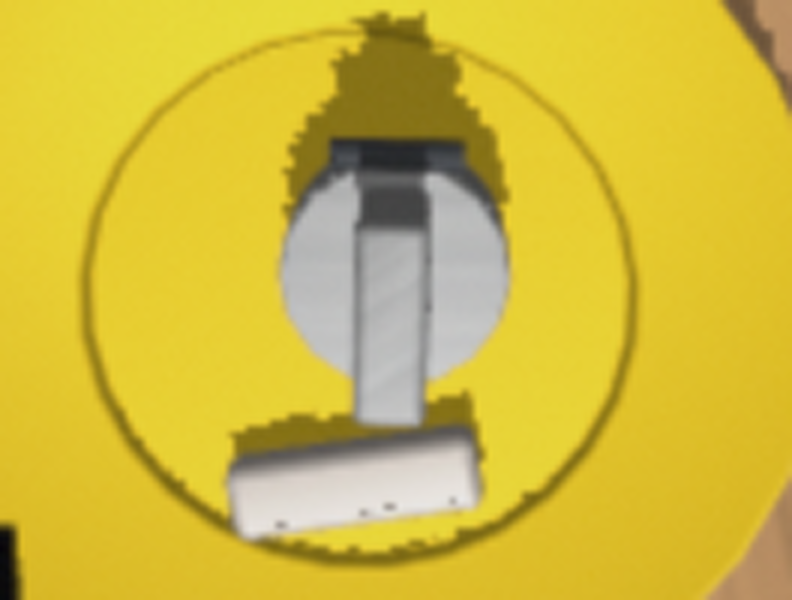

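```bash
python3 - <<'E'
from h import *
c=optics.capture('wrist')
P=lambda x,y,z: onz(c,252+(x-2.5)/6,145+(y-2.5)/6,z)
q=[P(x,y,.064) for x,y in [(358,228),(426,228),(354,424),(423,426)]]
m=np.mean(q,axis=0);print(m)
d=(q[0]+q[1]-q[2]-q[3])/2; print('len',np.linalg.norm(d),'yaw',np.degrees(np.arctan2(d[1],d[0])))
print('roof',P(395,275,.03))
s=sense();R=s['ee_rot'];print(s['tcp_pos'],R.T@(m-s['tcp_pos']))
E
```

```text
[0.55515991 0.16276488 0.064     ]
len 0.033019588269718785 yaw -106.89159083618837
roof [0.55496388 0.16256452 0.03      ]
[0.55058692 0.16795108 0.1604419 ] [ 0.00381083 -0.00585598  0.09643669]
```

>>> servo_tool:
  deltas:
    - {"slide": [0.15, -0.23, 0], "spin": 0.17}
    - {"slide": [0, 0, 0.8], "spin": 0}
    - {"slide": [0, 0, 0.8], "spin": 0}
    - {"slide": [0, 0, 0.8], "spin": 0}
    - {"slide": [0, 0, 0.8], "spin": 0}
    - {"slide": [0, 0, 0], "spin": 0}
    - {"slide": [0, 0, 0], "spin": 0}

```text
time_s: 4.8
tcp_pos: [0.562, 0.1641, 0.0856]
ee_rot: [[-0.295, -0.955, 0.014], [-0.956, 0.295, 0.007], [-0.011, -0.011, -1.0]]
wrist_force: [0.5, -0.8, 0.0]
gripper_width: 1.0
```

```bash
python3 - <<'E'
from h import *
c=cap('wrist','w4.png'); s=sense(); R=s['ee_rot'];print(s['tcp_pos'],'toolx yaw',np.degrees(np.arctan2(R[1,0],R[0,0])),R.T@(np.array([.5551,.1627,.036])-s['tcp_pos']),s['wrist_force'])
E
```

```text
[0.56176654 0.16410667 0.08556509] toolx yaw -107.15086792173169 [0.00383997 0.00649094 0.0494595 ] [ 0.06048708  0.56974894 -0.76560517]
```

View pics/w4.png

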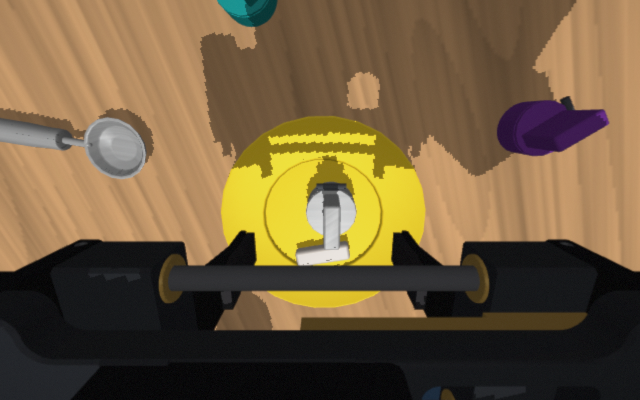

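>>> servo_tool:
  deltas:
    - {"slide": [0.15, 0.26, 0.2], "spin": 0}
    - {"slide": [0, 0, 0.2], "spin": 0}
    - {"slide": [0, 0, 0.2], "spin": 0}
    - {"slide": [0, 0, 0.2], "spin": 0}

```text
time_s: 5.25
tcp_pos: [0.5562, 0.1635, 0.0682]
ee_rot: [[-0.295, -0.955, 0.02], [-0.955, 0.295, 0.011], [-0.016, -0.016, -1.0]]
wrist_force: [0.1, 0.1, -0.1]
gripper_width: 0.999
```

```bash
cat >> h.py <<'E'
def st(target=None):
    s=sense(); R=np.array(s['ee_rot']);p=np.array(s['tcp_pos'])
    print('t',s['time_s'],'tcp',np.round(p,4),'yaw',round(float(np.degrees(np.arctan2(R[1,0],R[0,0]))),2),'z',np.round(R[:,2],4),'F',np.round(s['wrist_force'],1),'M',np.round(s['moment'],2),'w',round(s['gripper_width'],3),'J',np.round(s['joints'],1))
    if target is not None: print('units',np.round(R.T@(np.array(target)-p)/.025,2))
E
python3 -c "
from h import *
st([.5551,.1627,.036])"
```

```text
t 5.25 tcp [0.5562 0.1635 0.0682] yaw -107.14 z [ 0.0202  0.0107 -0.9997] F [ 0.1  0.1 -0.1] M [ 0.08 -0.02  0.04] w 0.999 J [ 32.4  26.  -18.2   0.1 -44.5 -49.7]
units [0.06 0.05 1.29]
```

>>> servo_tool:
  deltas:
    - {"slide": [0.06, 0.05, 0.4], "spin": 0}
    - {"slide": [0, 0, 0.35], "spin": 0}
    - {"slide": [0, 0, 0.3], "spin": 0}
    - {"slide": [0, 0, 0.2], "spin": 0}
    - {"slide": [0, 0, 0], "spin": 0}

```text
time_s: 5.75
tcp_pos: [0.5543, 0.1623, 0.0324]
ee_rot: [[-0.295, -0.955, 0.018], [-0.955, 0.295, 0.009], [-0.014, -0.014, -1.0]]
wrist_force: [-0.2, -0.0, -0.5]
gripper_width: 0.999
```

```bash
python3 -c "
from h import *
st([.5551,.1627,.036]); cap('wrist','w5.png')"
```

```text
t 5.75 tcp [0.5543 0.1623 0.0324] yaw -107.15 z [ 0.0176  0.0093 -0.9998] F [-0.2 -0.  -0.5] M [ 0.12 -0.02  0.02] w 0.999 J [ 32.4  28.7 -20.2   0.1 -40.  -49.7]
units [-0.03 -0.03 -0.14]
```

View pics/w5.png

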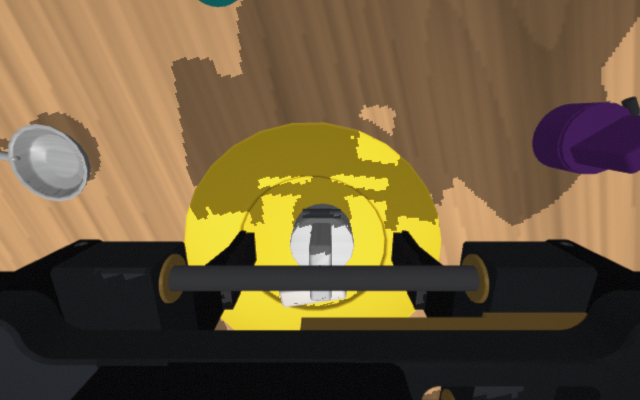

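>>> servo_tool:
  deltas:
    - {"slide": [0, 0, -0.14], "spin": 0}
    - {"slide": [0, 0, 0], "spin": 0}
    - {"slide": [0, 0, 0], "spin": 0}
    - {"slide": [0, 0, 0], "spin": 0}
    - {"slide": [0, 0, 0], "spin": 0}
    - {"slide": [0, 0, 0], "spin": 0}
    - {"slide": [0, 0, 0], "spin": 0}
    - {"slide": [0, 0, 0], "spin": 0}
  gripper: 255

```text
time_s: 6.6
tcp_pos: [0.5556, 0.163, 0.0384]
ee_rot: [[-0.294, -0.955, 0.021], [-0.956, 0.295, 0.011], [-0.017, -0.017, -1.0]]
wrist_force: [0.5, 0.0, 0.0]
gripper_width: 0.356
```

```bash
python3 -c "
from h import *
st([.5551,.1627,.036])"
```

```text
t 6.6 tcp [0.5556 0.163  0.0384] yaw -107.12 z [ 0.0214  0.0112 -0.9997] F [0.5 0.  0. ] M [ 0.09 -0.03  0.05] w 0.356 J [ 32.4  28.2 -19.9   0.2 -40.5 -49.7]
units [0.02 0.02 0.09]
```

>>> servo_tool:
  deltas:
    - {"slide": [0, 0, 0.08], "spin": 0}
    - {"slide": [0, 0, 0], "spin": 0}
    - {"slide": [0, 0, 0], "spin": 0}
    - {"slide": [0, 0, 0], "spin": 0}
    - {"slide": [0, 0, 0], "spin": 0}
    - {"slide": [0, 0, 0], "spin": 0}
    - {"slide": [0, 0, 0], "spin": 0}
    - {"slide": [0, 0, 0], "spin": 0}

```text
time_s: 7.4
tcp_pos: [0.5556, 0.1631, 0.0363]
ee_rot: [[-0.294, -0.955, 0.021], [-0.956, 0.295, 0.011], [-0.017, -0.017, -1.0]]
wrist_force: [-0.8, -0.3, 0.3]
gripper_width: 0.136
```

```bash
python3 -c "
from h import *
st([.5551,.1627,.036])"
```

```text
t 7.4 tcp [0.5556 0.1631 0.0363] yaw -107.12 z [ 0.0213  0.0112 -0.9997] F [-0.8 -0.3  0.3] M [ 0.08  0.03 -0.01] w 0.136 J [ 32.4  28.4 -20.    0.2 -40.3 -49.7]
units [0.02 0.02 0.01]
```

>>> servo_tool:
  deltas:
    - {"slide": [0, 0, -0.3], "spin": 0}
    - {"slide": [0, 0, -0.6], "spin": 0}
    - {"slide": [0, 0, -0.9], "spin": 0}
    - {"slide": [0, 0, -0.9], "spin": 0}
    - {"slide": [0, 0, -0.9], "spin": 0}
    - {"slide": [0, 0, -0.9], "spin": 0}
    - {"slide": [0, 0, -0.9], "spin": 0}
    - {"slide": [0, 0, -0.9], "spin": 0}
    - {"slide": [0, 0, -0.5], "spin": 0}
    - {"slide": [0, 0, 0], "spin": 0}

```text
time_s: 8.4
tcp_pos: [0.5486, 0.1594, 0.2125]
ee_rot: [[-0.296, -0.955, 0.013], [-0.955, 0.296, 0.009], [-0.012, -0.01, -1.0]]
wrist_force: [-0.5, 0.4, -1.8]
gripper_width: 0.132
```

```bash
python3 -c "
from h import *
st([.508,-.186,.22]); cap('side','s6.png');c=cap('wrist','w6.png');print(proj(c,[.508,-.186,.119]))"
```

```text
t 8.4 tcp [0.5486 0.1594 0.2125] yaw -107.24 z [ 0.0132  0.0086 -0.9999] F [-0.5  0.4 -1.8] M [ 0.13 -0.04 -0.01] w 0.132 J [ 32.4  16.8  -8.8  -0.  -63.5 -49.7]
units [13.67 -2.55 -0.44]
(np.float64(217.92998480034686), np.float64(-339.2726656374164))
```

View pics/w6.png

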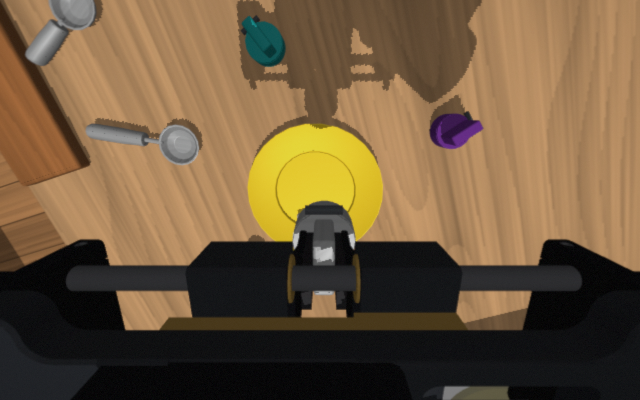

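View pics/s6.png

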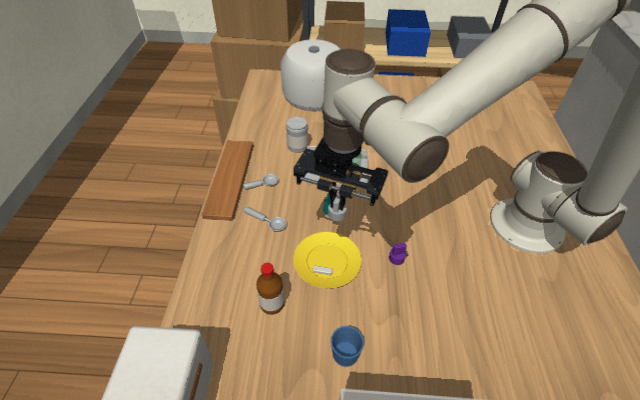

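>>> servo_tool:
  deltas:
    - {"slide": [0.6, -0.2, -0.04], "spin": 0}
    - {"slide": [0.95, -0.25, -0.04], "spin": 0}
    - {"slide": [0.95, -0.25, -0.04], "spin": 0}
    - {"slide": [0.95, -0.25, -0.04], "spin": 0}
    - {"slide": [0.95, -0.25, -0.04], "spin": 0}
    - {"slide": [0.95, -0.25, -0.04], "spin": 0}
    - {"slide": [0.95, -0.25, -0.04], "spin": 0}
    - {"slide": [0.95, -0.25, -0.04], "spin": 0}
    - {"slide": [0.95, -0.25, -0.04], "spin": 0}
    - {"slide": [0.6, -0.2, -0.04], "spin": 0}

```text
time_s: 9.5
tcp_pos: [0.5298, -0.0828, 0.2059]
ee_rot: [[-0.296, -0.955, -0.019], [-0.955, 0.296, 0.001], [0.005, 0.018, -1.0]]
wrist_force: [0.9, 1.2, -1.9]
gripper_width: 0.136
```

>>> servo_tool:
  deltas:
    - {"slide": [0.6, -0.1, 0], "spin": 0}
    - {"slide": [0.4, -0.1, 0], "spin": 0}
    - {"slide": [0, 0, 0], "spin": 0}
    - {"slide": [0, 0, 0], "spin": 0}

```text
time_s: 9.9
tcp_pos: [0.5236, -0.113, 0.2018]
ee_rot: [[-0.302, -0.953, -0.027], [-0.953, 0.302, 0.001], [0.008, 0.026, -1.0]]
wrist_force: [0.4, 0.6, -2.0]
gripper_width: 0.134
```

```bash
python3 -c "
from h import *
st([.508,-.186,.22]); c=cap('wrist','w7.png');print(proj(c,[.508,-.186,.119]),c['eye'])"
```

```text
t 9.9 tcp [ 0.5236 -0.113   0.2018] yaw -107.55 z [-2.740e-02  6.000e-04 -9.996e-01] F [ 0.4  0.6 -2. ] M [ 0.14 -0.19 -0.01] w 0.134 J [  5.1  15.1 -12.8  -0.2 -63.7 -22.5]
units [ 2.98 -0.27 -0.71]
(np.float64(312.16163726678167), np.float64(124.48339870382618)) [ 0.50452937 -0.18736662  0.36476447]
```

View pics/w7.png

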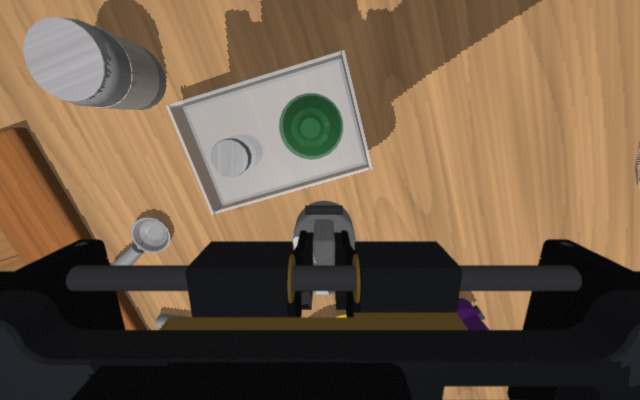

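```bash
python3 -c "
from h import *
f=cv2.imread('pics/w7.png')[85:165,260:360]
f=cv2.convertScaleAbs(cv2.resize(f,None,fx=7,fy=7,interpolation=cv2.INTER_CUBIC),alpha=2)
cv2.imwrite('pics/w7z.png',f)"
```

```text
(no output)
```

View pics/w7z.png

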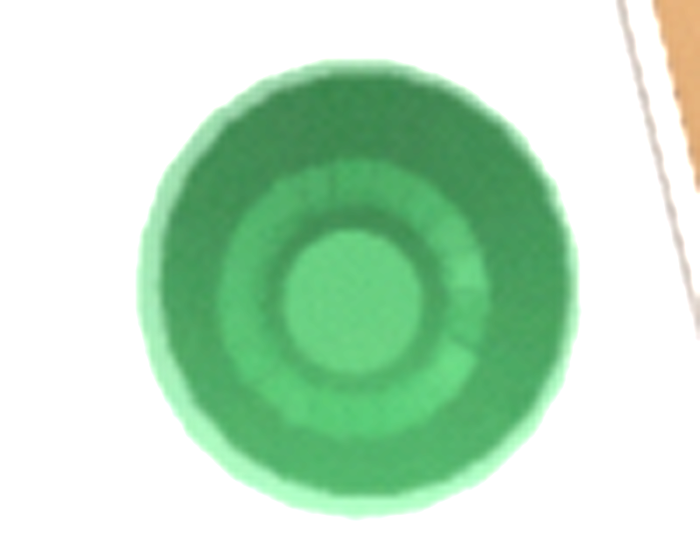

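```bash
cat >> h.py <<'E'
Rg=np.array([[-0.294,-0.955,0.021],[-0.956,0.295,0.011],[-0.017,-0.017,-1.0]])
rim_t=Rg.T@(np.array([.5551,.1627,.005])-np.array([.5556,.1631,.0363]))
grip_t=Rg.T@(np.array([.5551,.1627,.053])-np.array([.5556,.1631,.0363]))
def lid():
    s=sense(); R=np.array(s['ee_rot']);p=np.array(s['tcp_pos']); return p+R@rim_t,p+R@grip_t
E
python3 -c "
from h import *
c=optics.capture('wrist')
P=lambda x,y,z: onz(c,260+(x-3)/7,85+(y-3)/7,z)
print('tip',P(353,302,.119),'w',np.linalg.norm(P(421,302,.119)-P(285,302,.119)))
print('ring',P(354,298,.112),'w',np.linalg.norm(P(489,298,.112)-P(219,298,.112)))
print('gap ang',[np.degrees(np.arctan2(*(P(x,y,.112)-P(354,298,.112))[1::-1])) for x,y in [(470,290),(465,348)]])
print(lid())
# lid in wrist view: lid roof front
print('exp grip-top proj',proj(c,lid()[1]))
f=cv2.imread('pics/w7.png')[190:320,240:400]
cv2.imwrite('pics/w7l.png',cv2.convertScaleAbs(cv2.resize(f,None,fx=5,fy=4.6,interpolation=cv2.INTER_CUBIC),alpha=1.6))
"
```

```text
tip [ 0.51061573 -0.18382949  0.119     ] w 0.016564897816803873
ring [ 0.51051619 -0.18415713  0.112     ] w 0.03380559023762399
gap ang [np.float64(166.2701407386723), np.float64(138.79556286746694)]
(array([ 0.5218647 , -0.11324444,  0.17082007]), array([ 0.52418362, -0.11273703,  0.21877522]))
exp grip-top proj (np.float64(322.9393073335659), np.float64(259.330679955609))
```

View pics/w7l.png

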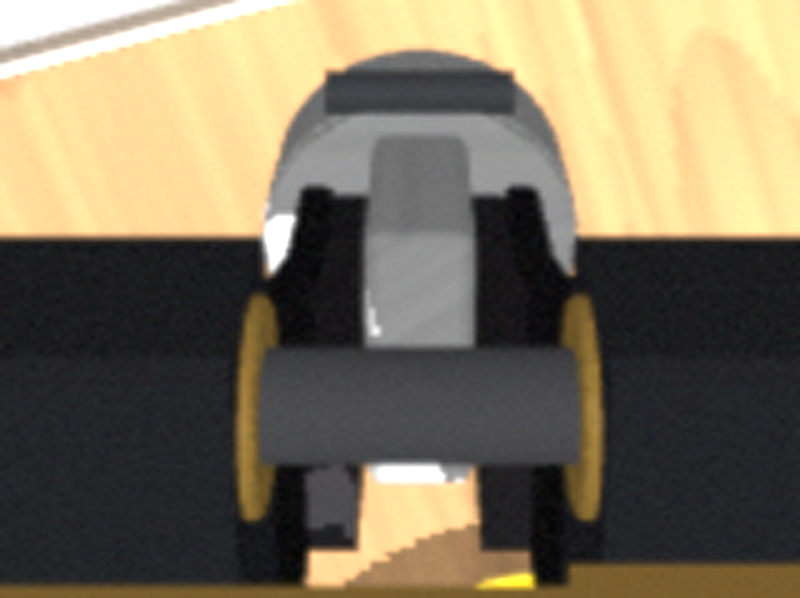

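>>> servo_tool:
  deltas:
    - {"slide": [0.4, -0.07, 0], "spin": 0}
    - {"slide": [0.6, -0.07, 0], "spin": 0}
    - {"slide": [0.6, -0.07, 0], "spin": 0}
    - {"slide": [0.6, -0.07, 0], "spin": 0}
    - {"slide": [0.5, -0.07, 0], "spin": 0}
    - {"slide": [0, 0, 0], "spin": 0}

```text
time_s: 10.6
tcp_pos: [0.5113, -0.1843, 0.2027]
ee_rot: [[-0.298, -0.954, -0.026], [-0.955, 0.298, 0.0], [0.008, 0.025, -1.0]]
wrist_force: [-0.0, 0.1, -2.0]
gripper_width: 0.135
```

```bash
cat >> h.py <<'E'
N=np.array([.5103,-.184,.119])
def rep(neck=N):
    st(); a,b=lid(); R=np.array(sense()['ee_rot'])
    print('rim',np.round(a,4),'grip',np.round(b,4),'grip-neck mm',np.round((b-neck)*1e3,1),'tilt',np.round((b-a)[:2]/.048,3)); d=neck-a; print('slide units xy to neck (rim)',np.round(R.T@d/.025,3))
E
python3 -c "
from h import *
rep()"
```

```text
t 10.6 tcp [ 0.5113 -0.1843  0.2027] yaw -107.33 z [-2.630e-02  1.000e-04 -9.997e-01] F [-0.   0.1 -2. ] M [ 0.14 -0.1   0.02] w 0.135 J [ -2.7  15.8 -11.8   0.1 -63.9 -14.7]
rim [ 0.5093 -0.185   0.1715] grip [ 0.5116 -0.1845  0.2194] grip-neck mm [  1.3  -0.5 100.4] tilt [0.048 0.011]
slide units xy to neck (rim) [-0.066 -0.079  2.098]
```

>>> servo_tool:
  deltas:
    - {"slide": [-0.05, -0.07, 0.4], "spin": 0}
    - {"slide": [0, 0, 0.5], "spin": 0}
    - {"slide": [0, 0, 0.5], "spin": 0}
    - {"slide": [0, 0, 0.3], "spin": 0}
    - {"slide": [0, 0, 0], "spin": 0}
    - {"slide": [0, 0, 0], "spin": 0}

```text
time_s: 11.2
tcp_pos: [0.5124, -0.1834, 0.1564]
ee_rot: [[-0.298, -0.954, -0.027], [-0.954, 0.298, 0.001], [0.007, 0.026, -1.0]]
wrist_force: [-0.2, 0.0, -1.9]
gripper_width: 0.139
```

```bash
python3 -c "
from h import *
rep()
c=cap('side','s8.png'); u,v=map(int,proj(c,N)); print(u,v)
f=c['frame'][v-45:v+30,u-50:u+50,::-1]; cv2.imwrite('pics/s8z.png',cv2.resize(f,None,fx=8,fy=8,interpolation=cv2.INTER_CUBIC))
cap('wrist','w8.png')"
```

```text
t 11.2 tcp [ 0.5124 -0.1834  0.1564] yaw -107.36 z [-2.660e-02  9.000e-04 -9.996e-01] F [-0.2  0.  -1.9] M [ 0.11 -0.16 -0.01] w 0.139 J [ -2.6  18.3 -15.4   0.  -57.8 -14.8]
rim [ 0.5104 -0.1841  0.1252] grip [ 0.5127 -0.1836  0.1732] grip-neck mm [ 2.4  0.4 54.2] tilt [0.048 0.01 ]
slide units xy to neck (rim) [-0.005 -0.003  0.248]
351 142
```

View pics/s8z.png

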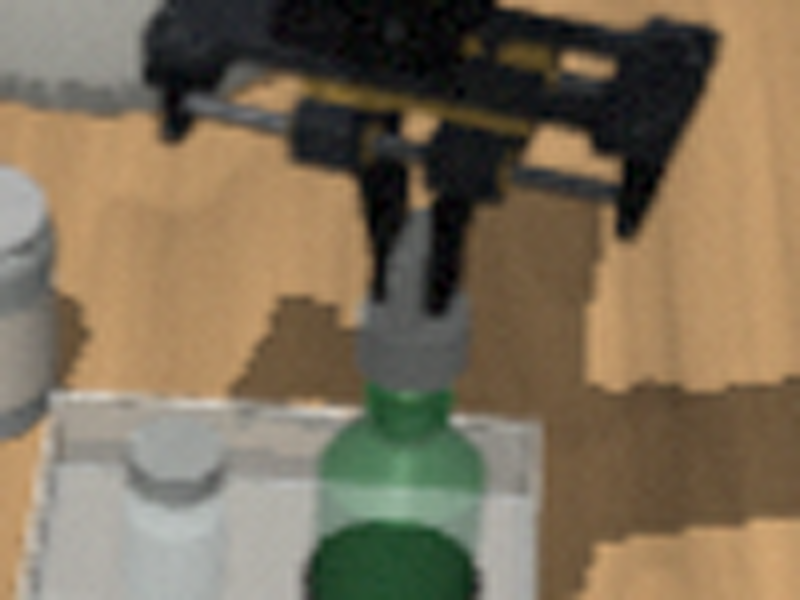

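>>> servo_tool:
  deltas:
    - {"slide": [0, 0, 0.15], "spin": 0}
    - {"slide": [0, 0, 0.15], "spin": 0}
    - {"slide": [0, 0, 0.1], "spin": 0}

```text
time_s: 11.6
tcp_pos: [0.5133, -0.1834, 0.1477]
ee_rot: [[-0.298, -0.954, -0.022], [-0.954, 0.298, 0.001], [0.006, 0.021, -1.0]]
wrist_force: [-0.5, -0.7, -1.5]
gripper_width: 0.135
```

```bash
python3 -c "
from h import *
rep()"
```

```text
t 11.6 tcp [ 0.5133 -0.1834  0.1477] yaw -107.35 z [-2.230e-02  5.000e-04 -9.998e-01] F [-0.5 -0.7 -1.5] M [ 0.08 -0.13 -0.06] w 0.135 J [ -2.6  18.8 -16.1   0.  -56.4 -14.8]
rim [ 0.5115 -0.1841  0.1165] grip [ 0.5136 -0.1836  0.1644] grip-neck mm [ 3.3  0.4 45.4] tilt [0.044 0.011]
slide units xy to neck (rim) [ 0.009  0.048 -0.101]
```

>>> servo_tool:
  deltas:
    - {"slide": [0, 0.06, 0.1], "spin": 0}
    - {"slide": [0, 0.02, 0.1], "spin": 0}

```text
time_s: 11.8
tcp_pos: [0.5112, -0.1828, 0.1424]
ee_rot: [[-0.298, -0.954, -0.022], [-0.954, 0.298, 0.001], [0.006, 0.021, -1.0]]
wrist_force: [0.1, -0.1, -1.4]
gripper_width: 0.132
```

```bash
python3 -c "
from h import *
rep()"
```

```text
t 11.8 tcp [ 0.5112 -0.1828  0.1424] yaw -107.35 z [-2.220e-02  6.000e-04 -9.998e-01] F [ 0.1 -0.1 -1.4] M [ 0.1  -0.09  0.05] w 0.132 J [ -2.5  18.9 -16.8   0.  -55.5 -14.8]
rim [ 0.5093 -0.1835  0.1111] grip [ 0.5114 -0.183   0.1591] grip-neck mm [ 1.1  1.  40.1] tilt [0.043 0.011]
slide units xy to neck (rim) [ 0.01  -0.037 -0.317]
```

>>> servo_tool:
  deltas:
    - {"slide": [0.02, 0, 0.08], "spin": 0}
    - {"slide": [0, 0, 0.08], "spin": 0}

```text
time_s: 12.0
tcp_pos: [0.5115, -0.1832, 0.1412]
ee_rot: [[-0.297, -0.955, -0.021], [-0.955, 0.297, -0.0], [0.007, 0.02, -1.0]]
wrist_force: [-4.4, 2.2, 11.2]
gripper_width: 0.137
```

```bash
python3 -c "
from h import *
rep()"
```

```text
t 12.0 tcp [ 0.5115 -0.1832  0.1412] yaw -107.26 z [-2.060e-02 -4.000e-04 -9.998e-01] F [-4.4  2.2 11.2] M [1.18 1.17 0.06] w 0.137 J [ -2.6  19.  -16.9   0.1 -55.3 -14.8]
rim [ 0.5097 -0.1839  0.1099] grip [ 0.5117 -0.1834  0.1579] grip-neck mm [ 1.4  0.6 38.9] tilt [0.042 0.012]
slide units xy to neck (rim) [-0.003 -0.018 -0.364]
```

>>> servo_tool:
  deltas:
    - {"slide": [0, 0, 0.02], "spin": 0}
    - {"slide": [0, 0, 0.03], "spin": -0.6}
    - {"slide": [0, 0, 0.03], "spin": -0.8}

```text
time_s: 12.3
tcp_pos: [0.5125, -0.1843, 0.1417]
ee_rot: [[-0.098, -0.995, -0.017], [-0.995, 0.098, -0.003], [0.005, 0.016, -1.0]]
wrist_force: [-0.5, -0.1, -1.6]
gripper_width: 0.136
```

```bash
python3 -c "
from h import *
rep()"
```

```text
t 12.3 tcp [ 0.5125 -0.1843  0.1417] yaw -95.63 z [-0.0167 -0.0032 -0.9999] F [-0.5 -0.1 -1.6] M [ 0.12 -0.12  0.04] w 0.136 J [ -2.6  18.9 -17.    0.3 -55.   -3.2]
rim [ 0.511  -0.1854  0.1104] grip [ 0.5127 -0.1845  0.1584] grip-neck mm [ 2.4 -0.5 39.4] tilt [0.035 0.018]
slide units xy to neck (rim) [-0.05   0.04  -0.343]
```

>>> servo_tool:
  deltas:
    - {"slide": [-0.02, 0.04, 0.06], "spin": -0.8}
    - {"slide": [0, 0, 0.06], "spin": -0.8}

```text
time_s: 12.5
tcp_pos: [0.5118, -0.1837, 0.1389]
ee_rot: [[0.133, -0.991, -0.015], [-0.991, -0.133, -0.003], [0.001, 0.016, -1.0]]
wrist_force: [-2.0, 4.1, 8.1]
gripper_width: 0.134
```

```bash
python3 -c "
from h import *
rep()"
```

```text
t 12.5 tcp [ 0.5118 -0.1837  0.1389] yaw -82.33 z [-0.0155 -0.0028 -0.9999] F [-2.   4.1  8.1] M [ 1.38  0.75 -0.41] w 0.134 J [ -2.5  19.  -17.3   0.2 -54.5  10.1]
rim [ 0.5106 -0.1849  0.1076] grip [ 0.512  -0.1839  0.1556] grip-neck mm [ 1.7  0.1 36.6] tilt [0.03  0.022]
slide units xy to neck (rim) [-0.037  0.013 -0.455]
```

>>> servo_tool:
  deltas:
    - {"slide": [0, 0, 0.04], "spin": -0.7}
    - {"slide": [0, 0, 0.04], "spin": -0.7}

```text
time_s: 12.7
tcp_pos: [0.5117, -0.1835, 0.1388]
ee_rot: [[0.329, -0.944, -0.015], [-0.944, -0.329, -0.003], [-0.003, 0.015, -1.0]]
wrist_force: [-2.8, 1.6, 6.2]
gripper_width: 0.138
```

```bash
python3 -c "
from h import *
rep()"
```

```text
t 12.7 tcp [ 0.5117 -0.1835  0.1388] yaw -70.81 z [-0.0151 -0.0026 -0.9999] F [-2.8  1.6  6.2] M [ 0.71  0.75 -0.43] w 0.138 J [ -2.5  19.  -17.4   0.2 -54.5  21.6]
rim [ 0.5107 -0.1849  0.1076] grip [ 0.5119 -0.1837  0.1556] grip-neck mm [ 1.6  0.3 36.6] tilt [0.026 0.024]
slide units xy to neck (rim) [-0.039  0.011 -0.457]
```

>>> servo_tool:
  deltas:
    - {"slide": [0, 0, 0.04], "spin": -0.7}
    - {"slide": [0, 0, 0.04], "spin": -0.7}

```text
time_s: 12.9
tcp_pos: [0.5115, -0.1835, 0.1389]
ee_rot: [[0.51, -0.86, -0.014], [-0.86, -0.51, -0.002], [-0.005, 0.014, -1.0]]
wrist_force: [-2.3, 1.6, 4.3]
gripper_width: 0.132
```

```bash
python3 -c "
from h import *
rep()
c=cap('wrist','w9.png')
f=c['frame'][190:320,240:400,::-1]
cv2.imwrite('pics/w9l.png',cv2.convertScaleAbs(cv2.resize(f,None,fx=5,fy=4.6,interpolation=cv2.INTER_CUBIC),alpha=1.6))"
```

```text
t 12.9 tcp [ 0.5115 -0.1835  0.1389] yaw -59.32 z [-0.0144 -0.0025 -0.9999] F [-2.3  1.6  4.3] M [ 0.65  0.62 -0.42] w 0.132 J [ -2.5  19.  -17.4   0.2 -54.5  33.1]
rim [ 0.5108 -0.1849  0.1076] grip [ 0.5118 -0.1837  0.1556] grip-neck mm [ 1.5  0.3 36.6] tilt [0.02  0.026]
slide units xy to neck (rim) [-0.045  0.006 -0.456]
```

View pics/w9l.png

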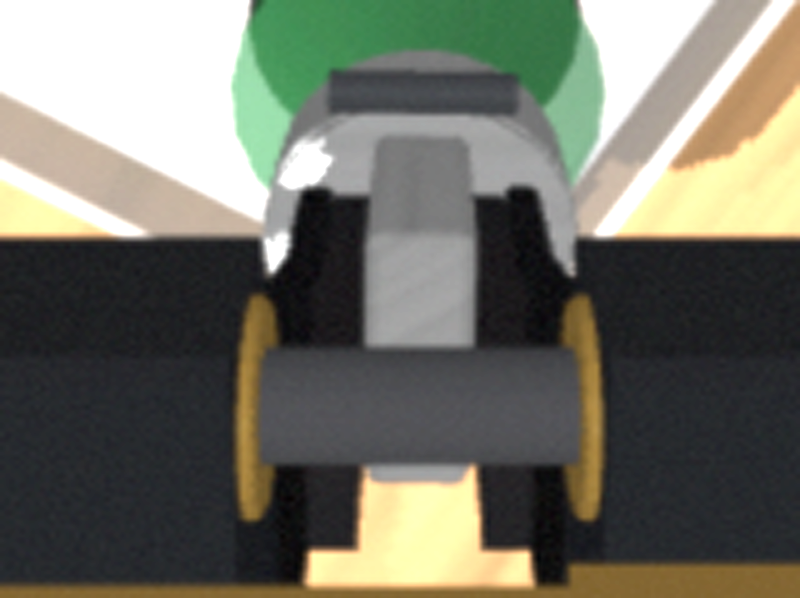

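>>> servo_tool:
  deltas:
    - {"slide": [0, 0, 0.04], "spin": 0.15}
    - {"slide": [0, 0, 0.06], "spin": 0.1}
    - {"slide": [0, 0, 0.06], "spin": 0}

```text
time_s: 13.25
tcp_pos: [0.5114, -0.1835, 0.137]
ee_rot: [[0.479, -0.878, -0.013], [-0.878, -0.479, -0.003], [-0.004, 0.013, -1.0]]
wrist_force: [-1.1, 2.3, 1.3]
gripper_width: 0.134
```

```bash
python3 -c "
from h import *
rep()"
```

```text
t 13.25 tcp [ 0.5114 -0.1835  0.137 ] yaw -61.39 z [-0.0132 -0.0027 -0.9999] F [-1.1  2.3  1.3] M [ 0.44  0.33 -0.06] w 0.134 J [ -2.5  19.  -17.6   0.2 -54.1  31. ]
rim [ 0.5107 -0.1849  0.1057] grip [ 0.5117 -0.1837  0.1537] grip-neck mm [ 1.4  0.3 34.7] tilt [0.02  0.026]
slide units xy to neck (rim) [-0.042  0.003 -0.533]
```

Torque is relieved and it is sinking, which fits the gap. I'll keep lowering it gently.

>>> servo_tool:
  deltas:
    - {"slide": [0, 0, 0.06], "spin": 0}
    - {"slide": [0, 0, 0.06], "spin": 0}
    - {"slide": [0, 0, 0.06], "spin": 0}

```text
time_s: 13.55
tcp_pos: [0.5116, -0.1837, 0.1335]
ee_rot: [[0.479, -0.878, -0.013], [-0.878, -0.479, -0.004], [-0.003, 0.013, -1.0]]
wrist_force: [-4.4, 3.8, 13.7]
gripper_width: 0.136
```

```bash
python3 -c "
from h import *
rep()"
```

```text
t 13.55 tcp [ 0.5116 -0.1837  0.1335] yaw -61.37 z [-0.0129 -0.0036 -0.9999] F [-4.4  3.8 13.7] M [ 1.34  1.49 -0.05] w 0.136 J [ -2.5  19.3 -17.9   0.3 -53.6  31. ]
rim [ 0.5109 -0.1851  0.1022] grip [ 0.5118 -0.1839  0.1502] grip-neck mm [ 1.5  0.1 31.2] tilt [0.02  0.027]
slide units xy to neck (rim) [-0.053  0.007 -0.67 ]
```

>>> servo_tool:
  deltas:
    - {"slide": [0, 0, 0], "spin": 0.4}
    - {"slide": [0, 0, 0.01], "spin": 0.6}
    - {"slide": [0, 0, 0.015], "spin": 0.6}

```text
time_s: 13.85
tcp_pos: [0.5109, -0.1834, 0.1337]
ee_rot: [[0.267, -0.964, -0.015], [-0.964, -0.267, -0.004], [-0.0, 0.015, -1.0]]
wrist_force: [-4.1, 2.2, 6.0]
gripper_width: 0.134
```

```bash
python3 -c "
from h import *
rep()"
```

```text
t 13.85 tcp [ 0.5109 -0.1834  0.1337] yaw -74.51 z [-0.0147 -0.0037 -0.9999] F [-4.1  2.2  6. ] M [1.22 0.95 0.06] w 0.134 J [ -2.5  19.2 -17.9   0.3 -53.7  17.8]
rim [ 0.5099 -0.1848  0.1024] grip [ 0.5111 -0.1836  0.1504] grip-neck mm [ 0.8  0.4 31.4] tilt [0.027 0.025]
slide units xy to neck (rim) [-0.026 -0.015 -0.665]
```

>>> servo_tool:
  deltas:
    - {"slide": [0, 0, 0.02], "spin": 0.6}
    - {"slide": [0, 0, 0.02], "spin": 0.6}
    - {"slide": [0, 0, 0.02], "spin": 0.6}

```text
time_s: 14.15
tcp_pos: [0.5108, -0.1822, 0.1334]
ee_rot: [[0.011, -1.0, -0.015], [-1.0, -0.011, -0.003], [0.002, 0.015, -1.0]]
wrist_force: [-2.4, 2.2, 4.9]
gripper_width: 0.14
```

```bash
python3 -c "
from h import *
rep()"
```

```text
t 14.15 tcp [ 0.5108 -0.1822  0.1334] yaw -89.38 z [-0.0148 -0.0026 -0.9999] F [-2.4  2.2  4.9] M [0.73 0.4  0.06] w 0.14 J [ -2.4  19.2 -17.9   0.2 -53.7   2.9]
rim [ 0.5095 -0.1834  0.1021] grip [ 0.511  -0.1824  0.1501] grip-neck mm [ 0.7  1.6 31.1] tilt [0.032 0.02 ]
slide units xy to neck (rim) [ 0.026 -0.023 -0.677]
```

>>> servo_tool:
  deltas:
    - {"slide": [0.03, 0, 0.025], "spin": 0.6}
    - {"slide": [0, 0, 0.025], "spin": 0.6}
    - {"slide": [0, 0, 0.025], "spin": 0.6}

```text
time_s: 14.45
tcp_pos: [0.5116, -0.182, 0.1327]
ee_rot: [[-0.246, -0.969, -0.013], [-0.969, 0.246, -0.002], [0.005, 0.012, -1.0]]
wrist_force: [-1.5, 0.4, 3.1]
gripper_width: 0.136
```

```bash
python3 -c "
from h import *
rep()"
```

```text
t 14.45 tcp [ 0.5116 -0.182   0.1327] yaw -104.26 z [-0.0129 -0.0019 -0.9999] F [-1.5  0.4  3.1] M [0.51 0.22 0.07] w 0.136 J [ -2.4  19.3 -17.9   0.2 -53.5 -12. ]
rim [ 0.51   -0.1829  0.1014] grip [ 0.5117 -0.1822  0.1494] grip-neck mm [ 1.4  1.8 30.4] tilt [0.034 0.014]
slide units xy to neck (rim) [ 0.045 -0.013 -0.704]
```

Sinking on thread pitch at low force, so I'll carry on.

>>> servo_tool:
  deltas:
    - {"slide": [0.02, 0.02, 0.025], "spin": 0.6}
    - {"slide": [0.01, 0, 0.025], "spin": 0.6}
    - {"slide": [0, 0, 0.025], "spin": 0.6}
    - {"slide": [0, 0, 0.025], "spin": 0.6}

```text
time_s: 14.85
tcp_pos: [0.5132, -0.1832, 0.1315]
ee_rot: [[-0.56, -0.828, -0.008], [-0.828, 0.56, -0.004], [0.008, 0.004, -1.0]]
wrist_force: [-2.4, -0.0, 4.4]
gripper_width: 0.138
```

```bash
python3 -c "
from h import *
rep()"
```

```text
t 14.85 tcp [ 0.5132 -0.1832  0.1315] yaw -124.06 z [-0.0079 -0.0044 -1.    ] F [-2.4 -0.   4.4] M [-0.    0.57  0.09] w 0.138 J [ -2.4  19.4 -18.1   0.3 -53.  -31.8]
rim [ 0.5117 -0.1837  0.1003] grip [ 0.5132 -0.1833  0.1483] grip-neck mm [ 2.9  0.7 29.3] tilt [0.032 0.009]
slide units xy to neck (rim) [ 0.046  0.042 -0.749]
```

>>> servo_tool:
  deltas:
    - {"slide": [0.03, 0.04, 0.025], "spin": 0.6}
    - {"slide": [0.01, 0.01, 0.025], "spin": 0.6}
    - {"slide": [0, 0, 0.025], "spin": 0.6}

```text
time_s: 15.15
tcp_pos: [0.5131, -0.1842, 0.1308]
ee_rot: [[-0.754, -0.657, -0.005], [-0.657, 0.754, -0.007], [0.008, -0.002, -1.0]]
wrist_force: [-1.9, 0.4, 6.2]
gripper_width: 0.135
```

```bash
python3 -c "
from h import *
rep()"
```

```text
t 15.15 tcp [ 0.5131 -0.1842  0.1308] yaw -138.92 z [-0.0051 -0.0068 -1.    ] F [-1.9  0.4  6.2] M [0.3  0.78 0.13] w 0.135 J [ -2.5  19.3 -18.3   0.5 -52.7 -46.8]
rim [ 0.5116 -0.1844  0.0996] grip [ 0.513  -0.1842  0.1475] grip-neck mm [ 2.7 -0.2 28.5] tilt [0.029 0.005]
slide units xy to neck (rim) [ 0.034  0.044 -0.778]
```

>>> servo_tool:
  deltas:
    - {"slide": [0.03, 0.04, 0.02], "spin": 0.6}
    - {"slide": [0, 0, 0.02], "spin": 0.6}

```text
time_s: 15.35
tcp_pos: [0.5125, -0.1845, 0.1305]
ee_rot: [[-0.856, -0.517, -0.004], [-0.517, 0.856, -0.008], [0.008, -0.005, -1.0]]
wrist_force: [-2.7, 1.3, 4.9]
gripper_width: 0.134
```

```bash
python3 -c "
from h import *
rep()"
```

```text
t 15.35 tcp [ 0.5125 -0.1845  0.1305] yaw -148.85 z [-0.0038 -0.0083 -1.    ] F [-2.7  1.3  4.9] M [0.52 0.7  0.06] w 0.134 J [ -2.5  19.3 -18.5   0.6 -52.4 -56.8]
rim [ 0.511  -0.1846  0.0992] grip [ 0.5123 -0.1845  0.1472] grip-neck mm [ 2.  -0.5 28.2] tilt [0.027 0.003]
slide units xy to neck (rim) [ 0.018  0.03  -0.792]
```

>>> servo_tool:
  deltas:
    - {"slide": [0, 0.02, 0.02], "spin": 0.6}
    - {"slide": [0, 0, 0.02], "spin": 0.6}

```text
time_s: 15.55
tcp_pos: [0.5127, -0.1846, 0.13]
ee_rot: [[-0.932, -0.362, -0.003], [-0.362, 0.932, -0.01], [0.006, -0.008, -1.0]]
wrist_force: [-1.4, 0.2, 3.7]
gripper_width: 0.135
```

```bash
python3 -c "
from h import *
rep()"
```

```text
t 15.55 tcp [ 0.5127 -0.1846  0.13  ] yaw -158.78 z [-0.003  -0.0095 -0.9999] F [-1.4  0.2  3.7] M [0.39 0.49 0.01] w 0.135 J [ -2.4  19.3 -18.6   0.7 -52.3 -66.8]
rim [ 0.5113 -0.1845  0.0987] grip [ 0.5125 -0.1845  0.1467] grip-neck mm [ 2.2 -0.5 27.7] tilt [ 0.025 -0.   ]
slide units xy to neck (rim) [ 0.036  0.025 -0.812]
```

>>> servo_tool:
  deltas:
    - {"slide": [0.03, 0.02, 0.02], "spin": 0.5}
    - {"slide": [0, 0, 0.02], "spin": 0.5}

```text
time_s: 15.75
tcp_pos: [0.512, -0.1847, 0.1296]
ee_rot: [[-0.974, -0.224, -0.003], [-0.224, 0.974, -0.011], [0.005, -0.01, -1.0]]
wrist_force: [-4.8, 4.3, 6.9]
gripper_width: 0.137
```

```bash
python3 -c "
from h import *
rep()"
```

```text
t 15.75 tcp [ 0.512  -0.1847  0.1296] yaw -167.03 z [-0.003  -0.0105 -0.9999] F [-4.8  4.3  6.9] M [1.29 1.07 0.27] w 0.137 J [ -2.4  19.3 -18.7   0.8 -52.2 -75.1]
rim [ 0.5107 -0.1844  0.0984] grip [ 0.5118 -0.1845  0.1464] grip-neck mm [ 1.5 -0.5 27.4] tilt [ 0.023 -0.002]
slide units xy to neck (rim) [ 0.015  0.012 -0.826]
```

>>> servo_tool:
  deltas:
    - {"slide": [0, 0, 0.01], "spin": 0.4}

```text
time_s: 15.85
tcp_pos: [0.5118, -0.1846, 0.1297]
ee_rot: [[-0.986, -0.169, -0.004], [-0.169, 0.986, -0.011], [0.005, -0.01, -1.0]]
wrist_force: [-2.2, 2.2, 4.9]
gripper_width: 0.134
```

```bash
python3 -c "
from h import *
rep()"
```

```text
t 15.85 tcp [ 0.5118 -0.1846  0.1297] yaw -170.28 z [-0.0036 -0.0106 -0.9999] F [-2.2  2.2  4.9] M [1.07 0.54 0.38] w 0.134 J [ -2.4  19.2 -18.7   0.8 -52.2 -78.4]
rim [ 0.5105 -0.1842  0.0984] grip [ 0.5116 -0.1844  0.1464] grip-neck mm [ 1.3 -0.4 27.4] tilt [ 0.023 -0.003]
slide units xy to neck (rim) [ 0.011  0.001 -0.825]
```

>>> servo_tool:
  deltas:
    - {"slide": [0, 0, 0.01], "spin": 0.4}
    - {"slide": [0, 0, 0.0], "spin": 0.3}

```text
time_s: 16.05
tcp_pos: [0.5117, -0.1844, 0.1297]
ee_rot: [[-0.997, -0.072, -0.004], [-0.072, 0.997, -0.011], [0.005, -0.011, -1.0]]
wrist_force: [-1.4, 0.5, 2.2]
gripper_width: 0.135
```

```bash
python3 -c "
from h import *
rep()"
```

```text
t 16.05 tcp [ 0.5117 -0.1844  0.1297] yaw -175.87 z [-0.0042 -0.0113 -0.9999] F [-1.4  0.5  2.2] M [0.51 0.28 0.38] w 0.135 J [ -2.3  19.2 -18.8   0.8 -52.2 -84. ]
rim [ 0.5104 -0.1839  0.0984] grip [ 0.5115 -0.1841  0.1464] grip-neck mm [ 1.2 -0.1 27.4] tilt [ 0.022 -0.004]
slide units xy to neck (rim) [ 0.01  -0.011 -0.822]
```

>>> servo_tool:
  deltas:
    - {"slide": [0, 0, 0], "spin": -0.1}
    - {"slide": [0, 0, 0], "spin": 0}

```text
time_s: 16.25
tcp_pos: [0.5118, -0.1845, 0.1298]
ee_rot: [[-0.996, -0.09, -0.004], [-0.09, 0.996, -0.012], [0.005, -0.011, -1.0]]
wrist_force: [-0.9, 1.1, 3.5]
gripper_width: 0.137
```

>>> servo_tool:
  deltas:
    - {"slide": [0, 0, 0], "spin": 0}
    - {"slide": [0, 0, 0], "spin": 0}
    - {"slide": [0, 0, 0], "spin": 0}
    - {"slide": [0, 0, 0], "spin": 0}
    - {"slide": [0, 0, 0], "spin": 0}
    - {"slide": [0, 0, 0], "spin": 0}
    - {"slide": [0, 0, 0], "spin": 0}
    - {"slide": [0, 0, 0], "spin": 0}
  gripper: 100

```text
time_s: 17.05
tcp_pos: [0.5127, -0.1849, 0.1282]
ee_rot: [[-0.996, -0.089, -0.003], [-0.089, 0.996, -0.012], [0.004, -0.011, -1.0]]
wrist_force: [-0.1, 0.2, -0.0]
gripper_width: 0.601
```

>>> servo_tool:
  deltas:
    - {"slide": [0, 0, -0.4], "spin": 0}
    - {"slide": [0, 0, -0.8], "spin": 0}
    - {"slide": [0, 0, -0.9], "spin": 0}
    - {"slide": [0, 0, -0.9], "spin": 0}
    - {"slide": [-0.5, 0, -0.4], "spin": 0}
    - {"slide": [-0.8, 0, 0], "spin": 0}
    - {"slide": [-0.8, 0, 0], "spin": 0}
    - {"slide": [-0.4, 0, 0], "spin": 0}
    - {"slide": [0, 0, 0], "spin": 0}

```text
time_s: 17.95
tcp_pos: [0.5774, -0.1785, 0.2239]
ee_rot: [[-0.996, -0.089, 0.004], [-0.09, 0.996, -0.013], [-0.002, -0.013, -1.0]]
wrist_force: [0.2, -1.1, 0.1]
gripper_width: 0.609
```

```bash
python3 -c "
from h import *
st()
c=cap('wrist','w10.png'); print(proj(c,N+[0,0,.039]))
s=cap('side','s10.png'); u,v=map(int,proj(s,N))
a=cv2.resize(s['frame'][v-40:v+30,u-40:u+40,::-1],(480,420),interpolation=cv2.INTER_CUBIC)
t=cap('top','t10.png'); print(u,v)
cv2.imwrite('pics/z10.png',a)"
```

```text
t 17.95 tcp [ 0.5774 -0.1785  0.2239] yaw -174.86 z [ 0.0035 -0.0132 -0.9999] F [ 0.2 -1.1  0.1] M [ 0.1  -0.1   0.02] w 0.609 J [ -1.5  19.8  -3.1   0.8 -66.9 -83.7]
(np.float64(325.3161826352766), np.float64(133.1180949334113))
351 142
```

View pics/w10.png

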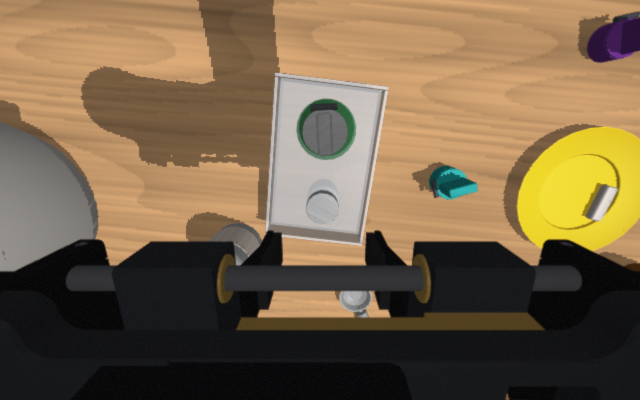

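View pics/z10.png

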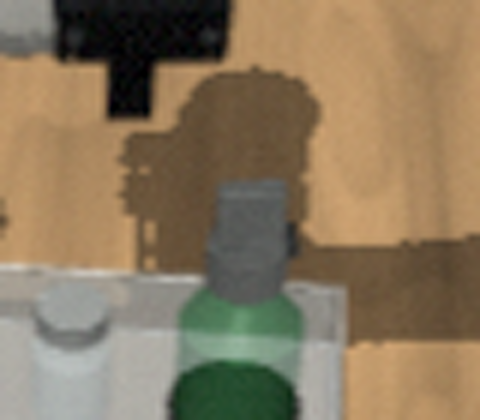

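View pics/s10.png

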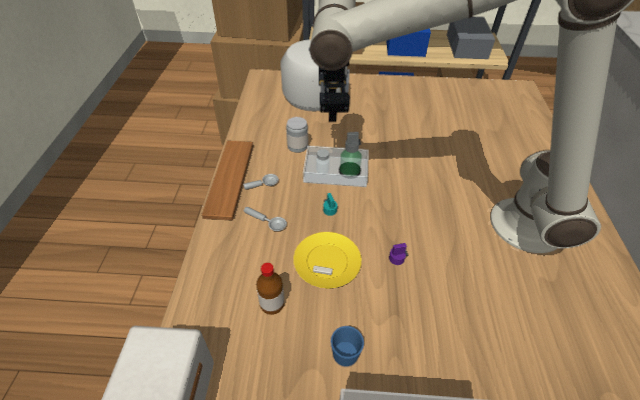

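```bash
python3 -c "
from h import *
print(r.finish_job())"
```

```text
the job is handed in; nothing more can be done
None
```

The lid is on the cruet's neck and screwed to its stop, and I've handed the job in at about 18 s of robot time. The hand-in gave no verdict.

- **Pick and place:** I took the lid by its thumb grip and centred it on the neck using the wrist and side cameras. It first touched the thread with the grip point about 39 mm above the neck tip.
- **Backward turn:** Turned anticlockwise, it came against the back of a stop before it had fully dropped. The torque held at about 0.42 N m for roughly 20 to 30 degrees, so the cruet very likely slipped round in its seat. I eased the turn off and it sank to 31.2 mm, where 32 mm is nominal for the gaps.
- **Forward turn:** Clockwise it sank 3.8 mm over about 100 degrees to 27.4 mm, where 28 mm is home. The torque then levelled off at 0.38 N m with no further sinking. I turned about 6 degrees more to confirm the stop, which probably slipped the cruet again.
- **Forces:** The wrist readings I took between moves showed no more than about 15 N of push on the cruet.

**Last checks:** After letting go and backing off, the pictures show the lid upright on the neck. The plate, jar, spoons, cup, bottle, can and look-alikes look unmoved.

The heights come from the arm's own position readings, and I didn't measure them separately by camera. They read about 0.6 to 0.8 mm below nominal. My estimate put the grip point 1.2 mm off the neck's axis.

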